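# Press a button blank and hold the press shut

## Task

Press one button: with the press still locked by its safety catch, pull the sprung feed lever through its full stroke so that one blank goes from the magazine onto the anvil, and ease it slowly all the way home, never letting it snap back. Then flip the safety catch right over backwards, pull the press handle down to its stop so that the die clamps the button, and finish while still holding it down there with the catch off. Feed only one blank and leave the other things on the bench where they are.

Things in the scene. Friction and masses are not known exactly. Their poses are not given: they have to be found in the camera images.
- press: Green bench hand press, fixed, 230 mm high without handle. Origin: underside, straight below the handle's shaft. Its x points to its back (column), y to its left (magazine, feed lever), z up. Base 200 x 120 mm, feeder foot to y = +205 mm. Head x -54 to +86, y +-30, z 150 to 225 mm. Feed track along y at x = -34 mm, 75 mm up. Magazine: six thin rods at x = -34, y = +60, up to z = 150 mm.
- press_handle: The press handle: steel bar 14 mm across with a rubber sleeve on its end. Origin on its shaft axis (along the press's y), 200 mm above the bench over the press's origin. Axes parallel to the press's when up; it turns about -y.
- handle_angle (a joint): Handle angle: 0 up (bar points forward, 0.70 rad above level), 0.75 rad down at its stop (0.05 rad below level). Sprung back up: 5 N at the grip at first, 12 N at the stop. It drives the ram down 22 mm per rad; the sprung die meets the blank at about 0.55 rad and clamps it with about 20 N at the stop. While the catch is on it cannot be pulled (under 0.1 rad of play).
- handle_grip (a point): Black rubber sleeve on the end of the press handle, 26 mm across, 70 mm long. This point is its centre, 160 mm from the shaft axis, in the press's mid plane (y = 0); about 303 mm above the bench when up, 192 mm at the stop. Its axes are parallel to the press's when up and turn with the handle.
- catch (a joint): Safety catch outside the right (-y) cheek, 45 mm from the mid plane: a steel flip-over pawl hinged along the press's y, 34 mm behind and 30 mm above the shaft. 0: lying forward, nose in front of the tooth on the shaft's disc (locked). It turns up and over to the back, to 1.9 rad. Very light (under 1 N); past about 0.9 rad it falls back by itself and stays, before that it falls forward.
- catch_tab (a point): Top of the catch's upright thumb tab: a steel plate 22 mm wide (y), 5 mm thick (x), with a round top, standing 63 mm up from the front end of the catch's arm. This point is 85 mm above and 40 mm in front of the catch's hinge axis when locked (315 mm above the bench) and turns with the catch.
- feed_lever (a joint): Feed lever angle: 0 home (knob leaning away from the press, 0.517 rad from upright), 1.034 rad at full stroke (leaning as far towards the press, to its -y). Sprung towards home: about 2 N at the knob at home, 7 N at full stroke; let go from far along it snaps back faster than 2 rad/s. The full stroke pushes the lowest blank home onto the anvil; a part stroke leaves it short.
- feed_pivot (a point): Hinge axis of the feed lever (along the press's x), 20 mm above the bench; axes as the press.
- feed_knob (a point): Centre of the black ball knob, 28 mm across, on top of the feed lever, 135 mm from its hinge axis; about 137 mm above the bench at both ends of the stroke, 155 mm in the middle. The lever below it is a flat bar 7 mm (x) by 14 mm; the knob has at least 30 mm of free room all round.
- anvil (a point): Centre of the anvil's top face, under the ram, 75 mm above the bench, 34 mm in front of the shaft axis.
- die: Sprung steel die under the ram, 20 mm across. Origin at the centre of its lower face, 19 mm above the anvil when the handle is up.
- blank1: Lowest brass button blank in the magazine, 22 mm across, 7 mm high. Origin at the centre of its underside.
- blank2: The next blank above it, of the same size; it drops down one place after the first is fed and must stay in the magazine.
- spare_die: Bystander: spare press die, steel, 34 mm across, 32 mm high. Origin at its underside.
- jar: Bystander: small jar with a steel lid, 56 mm across, 65 mm high. Origin at its underside.
- wrench: Bystander: open-ended wrench, 150 mm long, lying flat. Origin at its underside.
- screwdriver: Bystander: screwdriver, 170 mm long, lying flat. Origin at its underside.
- done_tray: Bystander: small grey tray with finished buttons, 110 x 90 x 28 mm. Origin at its underside.
- caliper: Bystander: caliper, 150 mm long, 12 mm thick, lying flat. Origin at its underside.
- shank_bowl: Bystander: white bowl with button shanks, 90 mm across, 40 mm high. Origin at its underside.

How it is judged (in metres and radians):
On the way, in this order (a step that is already met when the one before it is completed fails the run):
1. the feed lever is pulled through its stroke and the lowest blank lies on the anvil (value of joint feed_lever above 0.92 rad and horizontal distance between blank1 and anvil below 0.005 m and z of blank1 in the frame of anvil below 0.004 m and angle between blank1's own z axis and vertical below 0.12 rad and value of joint catch below 0.3 rad), for 0.1 s.
2. the feed lever is back home, the blank still on the anvil (value of joint feed_lever below 0.12 rad and horizontal distance between blank1 and anvil below 0.005 m and z of blank1 in the frame of anvil below 0.004 m and angle between blank1's own z axis and vertical below 0.12 rad and value of joint catch below 0.3 rad), for 0.2 s.
3. the safety catch is flipped over backwards (value of joint catch above 1.2 rad and value of joint feed_lever below 0.12 rad), for 0.2 s.
4. the press handle is down at its stop and the die clamps the blank (value of joint handle_angle above 0.68 rad and contact force between die and blank1 above 8 N and value of joint catch above 1.2 rad), for 0.5 s.
At the end, for the whole second after the job is handed in: The handle is held by the robot at its stop (at least 0.68 of 0.75 rad), the die clamps the first blank on the anvil with more than 8 N, the blank within 5 mm of the anvil's centre and flat, the catch over backwards (past 1.2 rad), the feed lever home (under 0.12 rad) (all of step 4 and contact force between any of the fingers, the arm and press_handle above 2 N and value of joint feed_lever below 0.12 rad and horizontal distance between blank1 and anvil below 0.005 m and z of blank1 in the frame of anvil below 0.004 m and angle between blank1's own z axis and vertical below 0.12 rad); the arm keeps its last pose, push and grip.
It fails at once if the feed lever snaps back (faster than 2 rad/s) (velocity of joint feed_lever below -2 rad/s).
It fails at once if a second blank leaves the magazine (distance of blank2 from where it was at the start of the episode above 0.02 m).
It fails at once if a bystander is moved by more than 30 mm (distance of any of spare_die, jar, wrench, screwdriver, done_tray, caliper, shank_bowl from where it was at the start of the episode above 0.03 m).
It also fails if it takes over 69 s, if anything falls off the work surface, if the arm or the gripper's body presses on something with over 40 N, if the wrist force passes 120 N, or if a joint passes its speed limit or range.

## Robot

A 6-joint arm with a two-finger parallel gripper is mounted at the origin on the work surface. World frame = base frame: x ahead of the robot, y to its left, z up, the work surface at z = 0. Lengths are in mm, angles in rad, forces in N, time in s.
With the tool pointing down it reaches from about 350 to 775 mm from the base axis. Payload 7.3 kg.
Tool frame: the origin (TCP) lies at the very end of the fingers, on their centre line; the grasp point (between the pads) lies 19 mm behind it; z points along the fingers, y is the line along which they close (so a half turn about z gives the same grasp; the last joint's range is limited). The gripper opens to 92 mm and grips with 3 to 60 N. Pads are 19 mm wide; open, the fingers measure 130 mm over their backs; the gripper's body (75 mm by 190 mm) begins 47 mm behind the grasp point.
Start: joints at [-1.434, 0.342, 1.524, -0, 1.275, -0.146], TCP at [146.521, -504.161, 206.541] pointing down, gripper open.
Joint ranges: [-2.53, 2.53], [-0.77, 2.02], [0.04, 2.7], [-1, 4.14], [0.28, 2.66], [-3.11, 3.11]. Speed limits (rad/s): [2.57, 2.57, 3.14, 3.14, 3.14, 3.14].

## Interface

Orientations are given as [roll, pitch, yaw] about the fixed x, y, z axes, in that order (R = Rz(yaw) Ry(pitch) Rx(roll)).
In Python, from plant import * gives the robot as it stands.
- The arm moves only by the tool arm_command, never from a script. Its arguments are lists of equal length, an entry for each row: "gripper": the finger opening in mm, from 0 to 91.8; "dp": the shift along the tool's x, y, z in units of 25 mm (1.0 is 25 mm), a list of three; "twist": the turn about the tool's z in units of 5 degrees (1.0 is 5 degrees). A call has exactly 5 rows; each row shifts and turns the commanded pose from where the row before left it, along the tool's axes as they then stand; what a row does not reach is not made up. A row lasts 1/8 s, in which the tool goes at most 62.5 mm and 10.7 degrees, less where a joint would pass 70% of its speed; a pose out of reach is approached as far as the arm can. A call is refused whole if a number of a shift passes 1 or a number of a turn 1, either way. A call with a gripper value outside its range is refused whole. The fingers move at their own pace and stop on an object; the grip force is fixed at half the most. Time passes only in rows, so rows that do not move let the fingers close, or fill a call up. It gives the time, the measured TCP pose, the force, the opening and the grip force at its end, in the units of the state.
- get_obs(): the state, without advancing time (a new reading comes with each control period).
- capture(name): name is "scene" or "top"; returns the picture (480x640x3 uint8, red, green, blue); there is no depth.
- get_calibration(name): a dict with "mtx" (3x3 intrinsics, pixels), "position" and "attitude" of the camera in the world. Camera axes: x right, y down, z forward; pixel columns grow to the right and rows downward; lengths in mm; the calibration is good to about 2 mm. A picture is of the moment at which its call begins. get_calibration takes no time and is no camera call.
- close_job(): hands the job in; it is judged then, once.
The state is a dict: "time": time; "joint_positions": joint angles; "dq": joint speeds; "tau": joint torques, N m; "tool_pos": TCP position; "tcp_rot": TCP orientation; "contact_force": force on the tool from outside, world axes, zero at the start; "moment": the same for the moment, N m; "grip_width": finger opening in mm; "finger_force": force on a finger pad.
Only numpy, scipy, OpenCV 4.12 (cv2) and the standard library are available. Lean on these libraries where they do the work, as an engineer would, in place of code of your own. Each camera call takes 0.05 s, during which the arm holds its last target. There are 200 camera calls.

## Working session

There is one attempt and no reset: what is moved stays moved. The work goes in short steps, Python scripts to look and compute and a tool call to move; the robot and the scene stay as the last step left them, time stands still between calls to the robot, and variables do not carry over. Pictures are saved under pics/ and viewed, at most 10 in all, crops included, and the job is handed in when it is done.

Besides the shell and the picture viewer there is one more tool, called after ">>>" by a JSON object that holds its "method" and its "body". arm_command: Moves the arm, as the interface text tells. Its arguments: {"type":"object","properties":{"gripper":{"type":"array"},"dp":{"type":"array"},"twist":{"type":"array"}},"required":["gripper","dp","twist"]}

```bash
mkdir -p pics; ls; python3 - <<'E'
from plant import *
import cv2
for n in("scene","top"):
    cv2.imwrite(f"pics/{n}0.png",capture(n)[:,:,::-1]); print(get_calibration(n))
o=get_obs();print(o)
E
```

```text
pics
{'mtx': array([[505.41186348,   0.        , 317.75737777],
       [  0.        , 505.41186348, 243.20347315],
       [  0.        ,   0.        ,   1.        ]]), 'position': array([1235.94492646, -824.48442317, 1021.27136153]), 'attitude': array([-2.217375  ,  0.01585208,  0.70247983])}
{'mtx': array([[575.75011355,   0.        , 313.12426045],
       [  0.        , 575.75011355, 230.40710831],
       [  0.        ,   0.        ,   1.        ]]), 'position': array([ 302.27132619,  -20.98354187, 1511.94076829]), 'attitude': array([-2.96576544,  0.00649462, -1.57772486])}
{'time': 0.1, 'joint_positions': array([-1.43399584e+00,  3.42688837e-01,  1.52489468e+00, -1.43132233e-06,
        1.27542866e+00, -1.45998141e-01]), 'dq': array([-0.00186285, -0.00132015, -0.00063146, -0.0008864 ,  0.00053381,
        0.00010662]), 'tau': array([ 9.32306648e-04, -4.32004774e+01, -2.44695836e+01,  7.18101743e-02,
        5.25977102e-02, -5.88704552e-05]), 'tool_pos': array([ 146.46655397, -503.75098912,  205.90527304]), 'tcp_rot': array([-3.14018803e+00, -2.05158749e-04,  2.82798905e-01]), 'contact_force': array([ 0.10696526, -0.8296291 ,  0.20565897]), 'moment': array([-0.04730018, -0.02655159,  0.04869867]), 'finger_force': 0.0, 'grip_width': 91.98313397455462}
```

View pics/scene0.png

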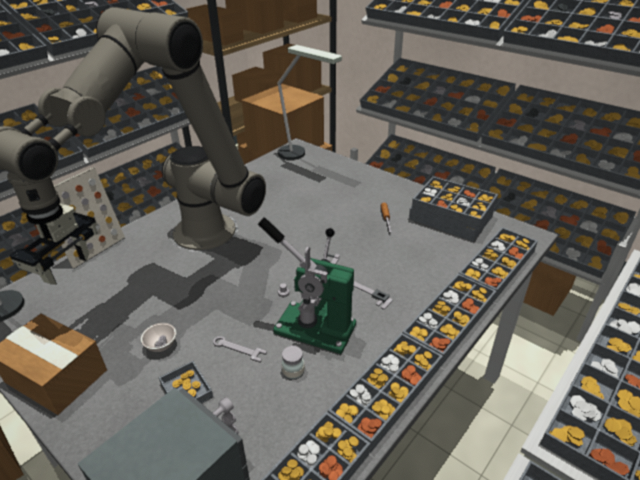

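View pics/top0.png

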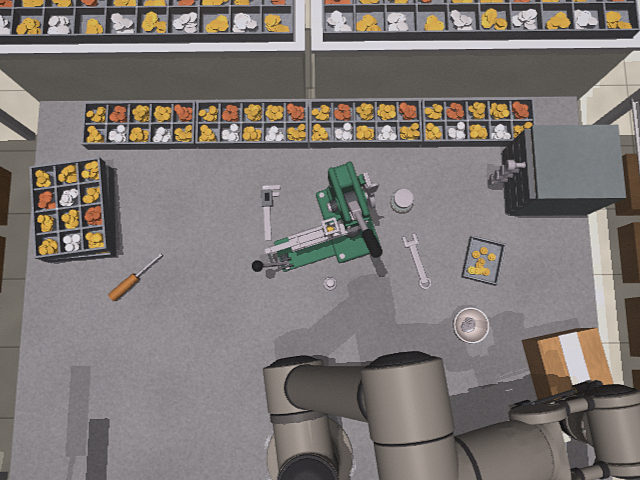

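Scene view: the green press is near (315,300), with the grip at (270,230), the knob at (330,232) and the catch tab near (308,255). Top view: the knob is at (257,266), the grip near (375,245) and the catch near (370,180). I'll zoom in on both.

```bash
python3 - <<'E'
import cv2,numpy as np
a=cv2.imread("pics/scene0.png")[205:355,250:400];b=cv2.imread("pics/top0.png")[150:300,245:395]
f=lambda i:cv2.resize(i,(400,400),interpolation=cv2.INTER_CUBIC)
cv2.imwrite("pics/zoom.png",np.hstack([f(a),f(b)]))
E
```

```text
(no output)
```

View pics/zoom.png

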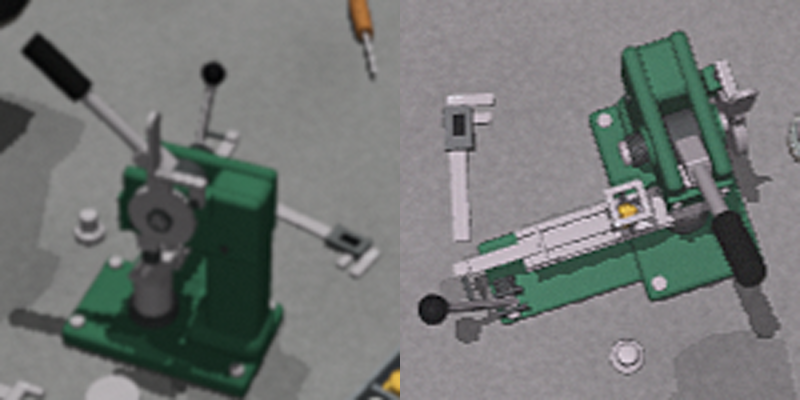

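```bash
cat > h.py <<'E'
import numpy as np,cv2
from scipy.spatial.transform import Rotation as R
from plant import *
def P(n):
    c=get_calibration(n);Rm=R.from_euler('xyz',c['attitude']).as_matrix()
    return c['mtx']@np.c_[Rm.T,-Rm.T@c['position']]
def tri(a,b):
    Ps,Pt=P('scene'),P('top')
    X=cv2.triangulatePoints(Ps,Pt,np.array(a,float).reshape(2,1),np.array(b,float).reshape(2,1));X=(X[:3]/X[3]).ravel()
    e=[np.round((lambda q:q[:2]/q[2])(M@np.r_[X,1])-p,1) for M,p in((Ps,a),(Pt,b))]
    return X,e
def proj(n,X):
    q=P(n)@np.r_[X,1];return q[:2]/q[2]
def dark(im,box,th=45):
    x0,y0,x1,y1=box;m=(im[y0:y1,x0:x1].max(2)<th).astype(np.uint8)
    n,l,s,c=cv2.connectedComponentsWithStats(m);i=1+np.argmax(s[1:,4]);return c[i]+[x0,y0],s[i]
E
python3 - <<'E'
from h import *
s=cv2.imread("pics/scene0.png");t=cv2.imread("pics/top0.png")
ks,a=dark(s,(320,222,340,241));kt,b=dark(t,(245,255,268,277))
gs,c=dark(s,(252,210,288,245));gt,d=dark(t,(360,222,392,262))
print(ks,kt,gs,gt,a,b,c,d)
for p,q in((ks,kt),(gs,gt),((307.8,249.3),(373.3,186.8))): print(tri(p,q))
E
```

```text
[329.56862745 232.47058824] [256.88095238 265.52380952] [271.03585657 230.09960159] [371.67752443 242.76221498] [ 6  7  8  8 51] [ 7  6 11 10 84] [  7   8  25  24 251] [  2   7  20  28 307]
(array([462.11465726, 121.95844852, 138.19969049]), [array([-0.1,  0. ]), array([-0.1, -0.1])])
(array([ 489.62996576, -138.30918447,  303.95491644]), [array([-0.2,  0. ]), array([-0.2, -0.1])])
(array([ 611.86640606, -143.67558194,  307.10696032]), [array([-0.9,  0.1]), array([-0.6, -0.5])])
```

```bash
python3 - <<'E'
from h import *
s=cv2.imread("pics/scene0.png");t=cv2.imread("pics/top0.png")
def bright(im,p,r=5):
    x,y=int(p[0]),int(p[1]);w=im[y-r:y+r+1,x-r:x+r+1].min(2).astype(float);w=np.clip(w-110,0,None)
    g=np.mgrid[-r:r+1,-r:r+1];return np.array([x+(w*g[1]).sum()/w.sum(),y+(w*g[0]).sum()/w.sum()])
def cast(n,p,z):
    M=P(n);H=M[:,[0,1,3]].copy();H[:,2]+=M[:,2]*z;q=np.linalg.solve(H,np.r_[p,1]);return q[:2]/q[2]
B={}
for k,n,im,p in(("FLs","scene",s,(293,303)),("FRs","scene",s,(279,325)),("BRs","scene",s,(339,344)),("BLt","top",t,(321.5,195)),("FLt","top",t,(342,256))):
    q=bright(im,p,4);B[k]=cast(n,q,16);print(k,q,B[k])
f=lambda v,o:np.degrees(np.arctan2(v[1],v[0]))-o
print("yaw",f(B["BLt"]-B["FLt"],0),f(B["BRs"]-B["FRs"],0),f(B["FLs"]-B["FRs"],90))
g=np.array([489.6,-138.3]);k=np.array([462.1,122.0]);tab=np.array([611.9,-143.7])
for y in(18,19,20,21,22):
    A=np.array([[np.cos(np.radians(y)),-np.sin(np.radians(y))],[np.sin(np.radians(y)),np.cos(np.radians(y))]])
    o=g+A@[122.4,0];print(y,o,"knob",A.T@(k-o),"tab",A.T@(tab-o),"bolts",[np.round(A.T@(v-o)) for v in B.values()])
E
```

```text
FLs [293.02267206 301.32388664] [486.85757087 -74.09503525]
FRs [277.98956975 324.40547588] [ 516.41309738 -167.05042629]
BRs [339.27777778 343.43650794] [ 687.69824226 -114.4864041 ]
BLt [321.10282404 194.45474294] [665.37066639 -35.07393562]
FLt [341.75736677 255.73354232] [500.17077744 -87.59426639]
yaw 17.63649555243951 17.060213990388455 17.638263757460663
18 [ 606.00931759 -100.47631989] knob [-68.11693056 256.05797854] tab [ -7.75447983 -42.9284836 ] bolts [array([-105.,   62.]), array([-106.,  -36.]), array([ 73., -39.]), array([77., 44.]), array([-97.,  45.])]
19 [605.33147365 -98.45045789] knob [-63.65637022 255.07160948] tab [ -8.52114624 -44.9227856 ] bolts [array([-104.,   62.]), array([-106.,  -36.]), array([ 73., -42.]), array([77., 40.]), array([-96.,  45.])]
20 [604.61837678 -96.43673446] knob [-59.21370376 254.00754313] tab [ -9.32250125 -46.90340368] bolts [array([-103.,   61.]), array([-107.,  -36.]), array([ 72., -45.]), array([78., 37.]), array([-95.,  44.])]
21 [603.8702442  -94.43576298] knob [-54.79028446 252.86610363] tab [-10.15830077 -48.86973453] bolts [array([-102.,   61.]), array([-108.,  -36.]), array([ 71., -49.]), array([79., 33.]), array([-94.,  44.])]
22 [603.0873038  -92.44815297] knob [-50.38745973 251.64763866] tab [-11.02829019 -50.82117919] bolts [array([-101.,   61.]), array([-108.,  -37.]), array([ 70., -52.]), array([79., 30.]), array([-94.,  43.])]
```

```bash
cat >> h.py <<'E'
def plan(tgt,psi_deg=None,n=None,start=None):
    """rows (dp units, twist units) from the present pose, tool kept pointing down; n rows"""
    o=get_obs() if start is None else None
    p=o['tool_pos'] if o else np.array(start[:3],float);psi=np.degrees(o['tcp_rot'][2]) if o else start[3]
    dpsi=0 if psi_deg is None else psi_deg-psi
    D=np.array(tgt,float)-p
    if n is None:n=5*int(np.ceil(max(abs(dpsi)/5,np.linalg.norm(D)/24)/5))
    for i in range(n):
        a=np.radians(psi+dpsi*i/n);A=np.array([[np.cos(a),np.sin(a),0],[np.sin(a),-np.cos(a),0],[0,0,-1]])
        print(np.round(A.T@D/n/25,2).tolist(),round(-dpsi/n/5,2),end="\n" if i%5==4 else " ")
E
python3 - <<'E'
from h import *
plan((462,122,205),108,20)
E
```

```text
[0.96, -1.03, 0.0] -0.92 [1.03, -0.95, 0.0] -0.92 [1.11, -0.86, 0.0] -0.92 [1.17, -0.77, 0.0] -0.92 [1.23, -0.67, 0.0] -0.92
[1.28, -0.57, 0.0] -0.92 [1.32, -0.47, 0.0] -0.92 [1.35, -0.36, 0.0] -0.92 [1.38, -0.25, 0.0] -0.92 [1.39, -0.14, 0.0] -0.92
[1.4, -0.03, 0.0] -0.92 [1.4, 0.08, 0.0] -0.92 [1.39, 0.2, 0.0] -0.92 [1.37, 0.31, 0.0] -0.92 [1.34, 0.41, 0.0] -0.92
[1.3, 0.52, 0.0] -0.92 [1.26, 0.62, 0.0] -0.92 [1.2, 0.72, 0.0] -0.92 [1.14, 0.82, 0.0] -0.92 [1.07, 0.9, 0.0] -0.92
```

>>> {"method": "arm_command", "body": {"gripper": [80,80,80,80,80], "dp": [[0.75,-0.8,0],[0.85,-0.75,0],[0.9,-0.7,0],[0.95,-0.6,0],[1,-0.55,0]], "twist": [-0.9,-0.9,-0.9,-0.9,-0.9]}}

```text
time: 0.72
tool_pos: [211.5, -378.0, 206.3]
tcp_rot: [-3.141, -0.0, 0.678]
contact_force: [0.4, -0.0, 0.4]
grip_width: 80.0
finger_force: 0.0
```

>>> {"method": "arm_command", "body": {"gripper": [80,80,80,80,80], "dp": [[1,-0.5,0],[1,-0.45,0],[1,-0.4,0],[1,-0.3,0],[1,-0.2,0]], "twist": [-0.9,-0.9,-0.9,-0.9,-0.9]}}

```text
time: 1.35
tool_pos: [261.9, -254.1, 206.3]
tcp_rot: [-3.141, -0.0, 1.071]
contact_force: [-0.7, -0.3, 0.3]
grip_width: 79.9
finger_force: 0.0
```

```bash
python3 - <<'E'
from h import *
plan((462,122,200),108,15)
E
```

```text
[1.14, -0.01, 0.02] -0.62 [1.13, 0.05, 0.02] -0.62 [1.13, 0.11, 0.02] -0.62 [1.12, 0.17, 0.02] -0.62 [1.11, 0.23, 0.02] -0.62
[1.1, 0.29, 0.02] -0.62 [1.08, 0.35, 0.02] -0.62 [1.06, 0.41, 0.02] -0.62 [1.04, 0.47, 0.02] -0.62 [1.01, 0.52, 0.02] -0.62
[0.98, 0.58, 0.02] -0.62 [0.95, 0.63, 0.02] -0.62 [0.91, 0.68, 0.02] -0.62 [0.87, 0.73, 0.02] -0.62 [0.83, 0.77, 0.02] -0.62
```

>>> {"method": "arm_command", "body": {"gripper": [70,70,70,70,70], "dp": [[1,0,0],[1,0,0],[1,0.05,0],[1,0.1,0],[1,0.15,0]], "twist": [-0.6,-0.6,-0.6,-0.6,-0.6]}}

```text
time: 1.98
tool_pos: [317.3, -141.7, 206.3]
tcp_rot: [-3.141, -0.0, 1.332]
contact_force: [-0.4, -1.0, 0.2]
grip_width: 70.1
finger_force: 0.0
```

>>> {"method": "arm_command", "body": {"gripper": [70,70,70,70,70], "dp": [[1,0.2,0],[1,0.3,0],[1,0.4,0],[1,0.45,0],[1,0.5,0]], "twist": [-0.6,-0.6,-0.6,-0.6,-0.6]}}

```text
time: 2.6
tool_pos: [380.1, -23.5, 206.3]
tcp_rot: [-3.141, -0.0, 1.593]
contact_force: [-0.7, -0.1, -0.4]
grip_width: 70.0
finger_force: 0.0
```

```bash
python3 - <<'E'
from h import *
plan((462,122,190),108,10)
E
```

```text
[0.57, 0.34, 0.07] -0.33 [0.56, 0.36, 0.07] -0.33 [0.55, 0.37, 0.07] -0.33 [0.54, 0.39, 0.07] -0.33 [0.53, 0.41, 0.07] -0.33
[0.52, 0.42, 0.07] -0.33 [0.51, 0.44, 0.07] -0.33 [0.49, 0.45, 0.07] -0.33 [0.48, 0.46, 0.07] -0.33 [0.47, 0.48, 0.07] -0.33
```

>>> {"method": "arm_command", "body": {"gripper": [60,60,60,60,60], "dp": [[0.9,0.55,0],[0.9,0.6,0],[0.9,0.65,0],[0.9,0.65,0],[0.9,0.7,0]], "twist": [-0.65,-0.65,-0.65,-0.65,-0.65]}}

```text
time: 3.22
tool_pos: [442.8, 98.6, 206.2]
tcp_rot: [-3.141, -0.0, 1.877]
contact_force: [0.4, 0.0, -0.8]
grip_width: 60.1
finger_force: 0.0
```

```bash
python3 - <<'E'
from h import *
plan((462,122,180),108,5)
E
```

```text
[0.13, 0.2, 0.21] -0.02 [0.13, 0.2, 0.21] -0.02 [0.13, 0.2, 0.21] -0.02 [0.13, 0.2, 0.21] -0.02 [0.13, 0.2, 0.21] -0.02
```

>>> {"method": "arm_command", "body": {"gripper": [60,60,60,60,60], "dp": [[0.15,0.25,0.2],[0.15,0.25,0.2],[0.15,0.25,0.2],[0.2,0.25,0.2],[0,0,0]], "twist": [0,0,0,0,0]}}

```text
time: 3.85
tool_pos: [461.6, 120.8, 186.0]
tcp_rot: [-3.141, -0.0, 1.875]
contact_force: [1.1, 0.3, -0.3]
grip_width: 60.0
finger_force: 0.0
```

```bash
python3 - <<'E'
from h import *
a=capture("scene")[:,:,::-1];b=capture("top")[:,:,::-1];cv2.imwrite("pics/s1.png",a);cv2.imwrite("pics/t1.png",b)
f=lambda i:cv2.resize(i,(400,400),interpolation=cv2.INTER_CUBIC)
cv2.imwrite("pics/z1.png",np.hstack([f(a[150:300,250:400]),f(b[190:340,180:330])]))
o=get_obs();print(o['tool_pos'],proj('scene',o['tool_pos']),proj('top',o['tool_pos']))
E
```

```text
[461.55519425 120.63207722 186.44956848] [328.98714874 219.24917989] [255.22922032 263.28553466]
```

View pics/z1.png

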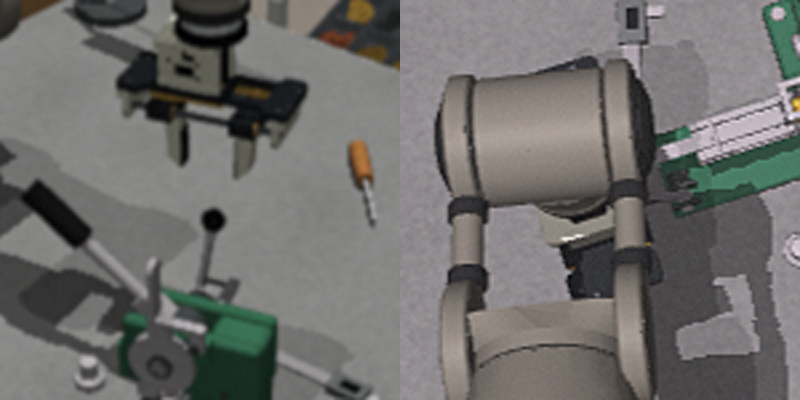

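```bash
python3 - <<'E'
from h import *
o=get_obs();p=o['tool_pos'];Rm=R.from_euler('xyz',o['tcp_rot']).as_matrix()
for y in(-49,-30,30,49):
  for x in(-9.5,9.5): print(y,x,np.round((proj('scene',p+Rm@[x,y,0])-[250,150])*2.667))
E
```

```text
-49 -9.5 [166. 180.]
-49 9.5 [173. 171.]
-30 -9.5 [182. 184.]
-30 9.5 [189. 175.]
30 -9.5 [233. 195.]
30 9.5 [239. 186.]
49 -9.5 [250. 199.]
49 9.5 [256. 189.]
```

```bash
python3 - <<'E'
from h import *
a=cv2.imread("pics/s1.png")[165:245,290:370];cv2.imwrite("pics/z2.png",cv2.resize(a,(560,560),interpolation=cv2.INTER_NEAREST))
E
```

```text
(no output)
```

View pics/z2.png

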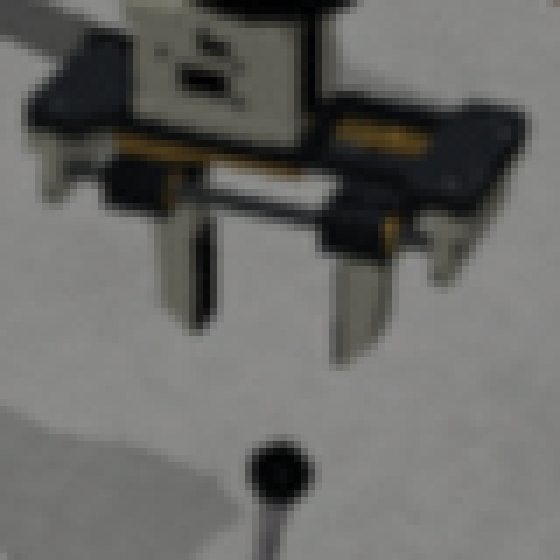

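```bash
python3 - <<'E'
from h import *
p=np.array([146.5,-504.2,206.5]);Rm=R.from_euler('xyz',[-3.14,0,.2828]).as_matrix()
for n in('scene','top'):
  for y in(-46,46):
    for z in (0,-20): print(n,y,z,np.round(proj(n,p+Rm@[0,y,z]),1))
a=cv2.imread("pics/scene0.png")[205:295,0:110];b=cv2.imread("pics/top0.png")[350:450,500:640]
cv2.imwrite("pics/z3.png",np.hstack([cv2.resize(a,(550,450),interpolation=cv2.INTER_NEAREST)]))
E
```

```text
scene -46 0 [ 84.9 267.2]
scene -46 -20 [ 82.6 261.1]
scene 46 0 [ 56.7 289.7]
scene 46 -20 [ 54.  283.5]
top -46 0 [519.2 409.9]
top -46 -20 [522.5 411.2]
top 46 0 [558.9 397.5]
top 46 -20 [562.8 398.5]
```

View pics/z3.png

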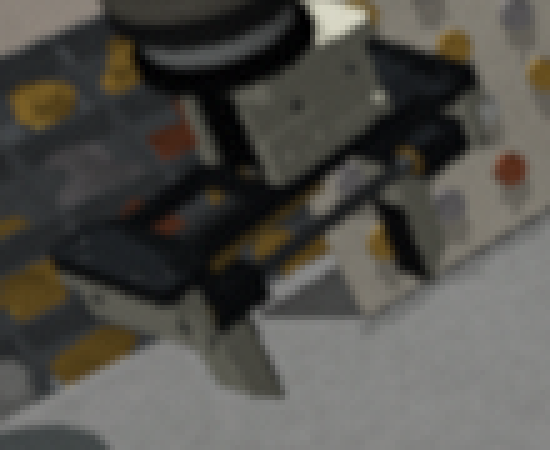

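The fingertips appear about 6 px higher in the scene view than the TCP projects. That would put the real tips some 20 mm higher than reported, or make them shorter than stated. I'll go down beside the knob and compare there.

>>> {"method": "arm_command", "body": {"gripper": [60,60,60,60,60], "dp": [[0.05,0,0.6],[0,0,0.6],[0,0,0.6],[0,0,0.6],[0,0,0.4]], "twist": [0,0,0,0,0]}}

```text
time: 4.58
tool_pos: [461.1, 121.7, 116.1]
tcp_rot: [-3.141, 0.0, 1.875]
contact_force: [-0.4, -0.1, -0.3]
grip_width: 59.9
finger_force: 0.0
```

```bash
python3 - <<'E'
from h import *
o=get_obs();print(o['tool_pos'],proj('scene',o['tool_pos']))
a=capture("scene")[:,:,::-1];cv2.imwrite("pics/s3.png",a)
cv2.imwrite("pics/z4.png",cv2.resize(a[165:265,280:380],(600,600),interpolation=cv2.INTER_NEAREST))
E
```

```text
[461.11146378 121.72081723 116.11943492] [329.15943259 238.35490434]
```

View pics/z4.png

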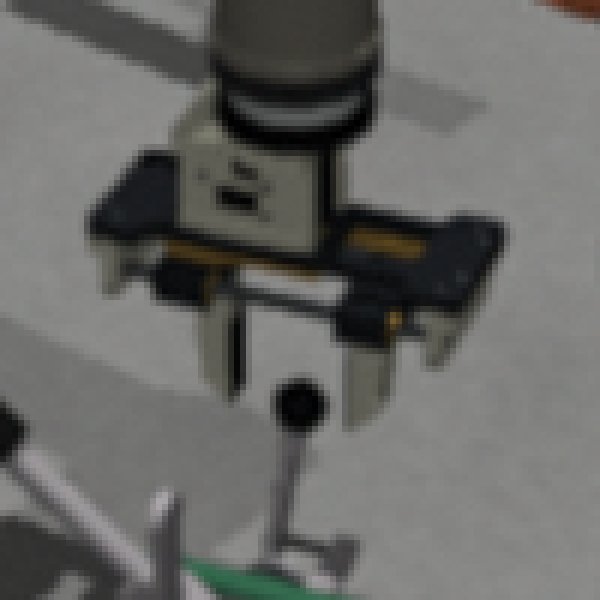

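```bash
python3 - <<'E'
from h import *
for d in((0,0),(-19,23)):
  for y in (-95,0,95):
    Rm=R.from_euler('xyz',[-3.141,0,1.875]).as_matrix();p=np.array([461.55+d[0],120.63+d[1],186.4])
    for x in(-37,37):print(d,y,x,np.round((proj('top',p+Rm@[x,y,-80])-[180,190])*2.667+[400,0]),np.round(proj('scene',p+Rm@[x,y,-66])-[290,165])*7)
E
```

```text
(0, 0) -95 -37 [668. 281.] [ 21. 245.]
(0, 0) -95 37 [580. 309.] [ 98. 161.]
(0, 0) 0 -37 [634. 170.] [238. 294.]
(0, 0) 0 37 [547. 198.] [308. 203.]
(0, 0) 95 -37 [600.  62.] [462. 343.]
(0, 0) 95 37 [514.  89.] [525. 245.]
(-19, 23) -95 -37 [639. 305.] [ 28. 210.]
(-19, 23) -95 37 [551. 333.] [ 98. 119.]
(-19, 23) 0 -37 [605. 193.] [238. 252.]
(-19, 23) 0 37 [518. 221.] [308. 161.]
(-19, 23) 95 -37 [572.  85.] [462. 301.]
(-19, 23) 95 37 [486. 112.] [518. 210.]
```

The tips are level with the ball centre, and the top view shows the hand is where it should be horizontally. So the tips really are about 20 mm higher than reported. I'll go 18 mm lower and close.

>>> {"method": "arm_command", "body": {"gripper": [60,60,20,20,20], "dp": [[0,0,0.35],[0,0,0.35],[0,0,0],[0,0,0],[0,0,0]], "twist": [0,0,0,0,0]}}

```text
time: 5.25
tool_pos: [461.5, 122.0, 99.3]
tcp_rot: [3.141, 0.0, 1.875]
contact_force: [0.0, -0.5, 1.0]
grip_width: 34.6
finger_force: 0.0
```

>>> {"method": "arm_command", "body": {"gripper": [20,20,20,20,20], "dp": [[0,0,0],[0,0,0],[0,0,0],[0,0,0],[0,0,0]], "twist": [0,0,0,0,0]}}

```text
time: 5.88
tool_pos: [463.7, 122.5, 99.5]
tcp_rot: [3.136, 0.001, 1.875]
contact_force: [7.4, 3.0, -4.4]
grip_width: 26.3
finger_force: 30.0
```

```bash
python3 - <<'E'
from h import *
o=get_obs();print(o['tool_pos'],o['contact_force'],o['finger_force'],o['grip_width'])
a=capture("scene")[:,:,::-1];cv2.imwrite("pics/s5.png",a)
cv2.imwrite("pics/z5.png",cv2.resize(a[185:255,295:365],(420,420),interpolation=cv2.INTER_NEAREST))
E
```

```text
[463.67186926 122.45834023  99.47631255] [ 7.43845247  3.0048235  -4.4269383 ] 29.99910682439804 26.331896263368435
```

View pics/z5.png

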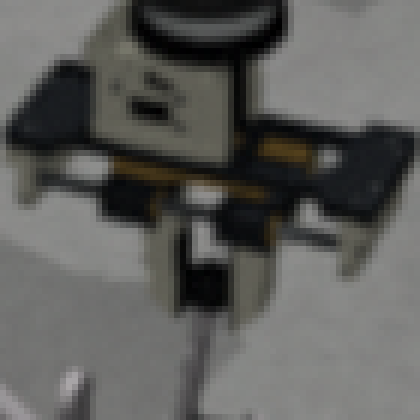

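>>> {"method": "arm_command", "body": {"gripper": [20,20,20,20,20], "dp": [[-0.25,0.05,-0.13],[-0.25,0.05,-0.12],[-0.26,0,-0.1],[-0.26,0,-0.09],[-0.27,0,-0.08]], "twist": [0,0,0,0,0]}}

```text
time: 6.55
tool_pos: [473.2, 92.3, 112.2]
tcp_rot: [3.141, -0.001, 1.875]
contact_force: [0.6, 6.3, -0.7]
grip_width: 26.0
finger_force: 30.0
```

>>> {"method": "arm_command", "body": {"gripper": [20,20,20,20,20], "dp": [[-0.27,0,-0.06],[-0.27,0,-0.05],[-0.28,0,-0.04],[-0.28,0,-0.02],[-0.28,0,0]], "twist": [0,0,0,0,0]}}

```text
time: 7.18
tool_pos: [483.6, 59.6, 116.9]
tcp_rot: [3.141, -0.001, 1.875]
contact_force: [-1.7, 6.7, 5.8]
grip_width: 26.2
finger_force: 30.0
```

>>> {"method": "arm_command", "body": {"gripper": [20,20,20,20,20], "dp": [[-0.28,0,0.01],[-0.28,0,0.02],[-0.28,0,0.04],[-0.27,0,0.05],[-0.27,0,0.06]], "twist": [0,0,0,0,0]}}

```text
time: 7.8
tool_pos: [494.2, 26.3, 113.1]
tcp_rot: [3.14, -0.0, 1.875]
contact_force: [-2.4, 4.8, 9.7]
grip_width: 26.3
finger_force: 30.0
```

>>> {"method": "arm_command", "body": {"gripper": [20,20,20,20,20], "dp": [[-0.27,-0.02,0],[-0.26,-0.02,0.06],[-0.26,-0.02,0.1],[-0.25,0,0.12],[-0.26,0,0.13]], "twist": [0,0,0,0,0]}}

```text
time: 8.43
tool_pos: [503.9, -4.3, 102.4]
tcp_rot: [3.137, -0.001, 1.875]
contact_force: [3.8, 8.4, 3.6]
grip_width: 26.4
finger_force: 30.0
```

>>> {"method": "arm_command", "body": {"gripper": [20,20,20,20,20], "dp": [[-0.12,0,0.05],[0,0,0],[0,0,0],[0,0,0],[0,0,0]], "twist": [0,0,0,0,0]}}

```text
time: 9.05
tool_pos: [504.7, -7.0, 101.1]
tcp_rot: [3.138, -0.001, 1.875]
contact_force: [3.5, 8.8, 1.7]
grip_width: 26.3
finger_force: 30.0
```

```bash
python3 - <<'E'
from h import *
d=get_obs()['tool_pos']-[463.67,122.46,99.5]; r=np.radians(18)
print(d, d[:2]@[-np.sin(r),np.cos(r)], d[:2]@[np.cos(r),np.sin(r)])
E
```

```text
[  41.0136704  -129.44546059    1.60046527] -135.78386995288602 -0.9945286758959165
```

>>> {"method": "arm_command", "body": {"gripper": [20,20,20,20,20], "dp": [[-0.12,0,0.04],[0,0,0],[0,0,0],[0,0,0],[0,0,0]], "twist": [0,0,0,0,0]}}

```text
time: 9.68
tool_pos: [505.5, -9.5, 99.8]
tcp_rot: [3.138, -0.002, 1.875]
contact_force: [5.6, 11.3, -0.1]
grip_width: 26.4
finger_force: 30.0
```

```bash
python3 - <<'E'
from h import *
a=capture("scene")[:,:,::-1];cv2.imwrite("pics/s6.png",a)
b=capture("top")[:,:,::-1];cv2.imwrite("pics/t6.png",b)
f=lambda i:cv2.resize(i,(400,400),interpolation=cv2.INTER_CUBIC)
cv2.imwrite("pics/z6.png",np.hstack([f(a[240:340,270:370]),f(b[150:300,245:395])]))
E
```

```text
(no output)
```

View pics/z6.png

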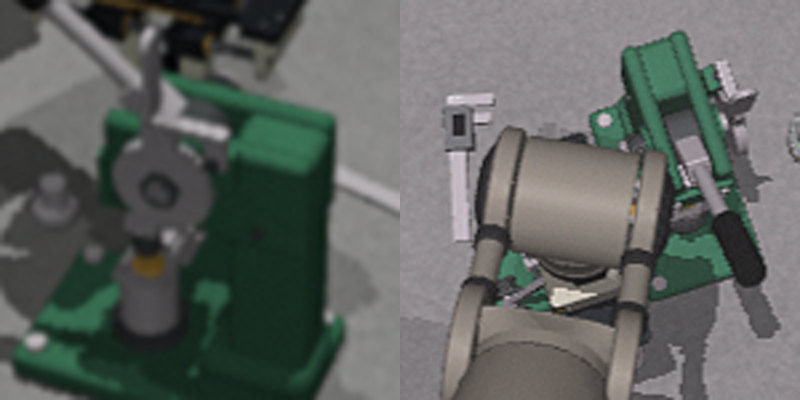

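```bash
python3 - <<'E'
from h import *
a=cv2.imread("pics/s6.png");h=cv2.cvtColor(a,cv2.COLOR_BGR2HSV)
m=cv2.inRange(h,(12,100,60),(35,255,255))[285:320,295:325]
ys,xs=np.nonzero(m);print(len(xs),xs.mean()+295,ys.mean()+285,xs.min()+295,xs.max()+295)
for k in(0,5,-5):print(k,proj('scene',np.array([573.7-.309*k,-111+.951*k,78.5])))
E
```

```text
35 306.7714285714286 305.85714285714283 303 310
0 [306.66329953 306.01156511]
5 [307.40313838 304.78622704]
-5 [305.91940471 307.24362076]
```

The blank sits on the anvil: its pixel is (306.8,305.9) against an expected (306.7,306.0). Now I'll ease the lever home.

>>> {"method": "arm_command", "body": {"gripper": [20,20,20,20,20], "dp": [[0.24,0,-0.09],[0.26,0,-0.13],[0.25,0,-0.12],[0.26,0.02,-0.1],[0.26,0.02,-0.06]], "twist": [0,0,0,0,0]}}

```text
time: 10.4
tool_pos: [496.1, 20.2, 112.1]
tcp_rot: [3.14, -0.0, 1.875]
contact_force: [0.8, 4.3, -0.6]
grip_width: 26.2
finger_force: 30.0
```

>>> {"method": "arm_command", "body": {"gripper": [20,20,20,20,20], "dp": [[0.27,0.02,-0.06],[0.27,0,-0.05],[0.27,0,-0.04],[0.28,0,-0.03],[0.28,0,-0.01]], "twist": [0,0,0,0,0]}}

```text
time: 11.02
tool_pos: [485.7, 52.7, 116.4]
tcp_rot: [3.142, 0.0, 1.875]
contact_force: [2.3, 3.0, -2.5]
grip_width: 26.0
finger_force: 30.0
```

>>> {"method": "arm_command", "body": {"gripper": [20,20,20,20,20], "dp": [[0.28,0,0],[0.28,0,0.02],[0.28,0,0.04],[0.28,0,0.05],[0.27,0,0.06]], "twist": [0,0,0,0,0]}}

```text
time: 11.65
tool_pos: [475.2, 85.6, 111.9]
tcp_rot: [-3.141, 0.0, 1.875]
contact_force: [4.2, -0.3, -9.2]
grip_width: 25.6
finger_force: 30.0
```

>>> {"method": "arm_command", "body": {"gripper": [20,20,20,20,20], "dp": [[0.26,0,0.12],[0.26,0,0.1],[0.26,0,0.1],[0.26,0,0.11],[0.26,0,0.12]], "twist": [0,0,0,0,0]}}

```text
time: 12.28
tool_pos: [466.9, 112.9, 99.2]
tcp_rot: [3.141, 0.008, 1.878]
contact_force: [1.1, -31.8, 16.9]
grip_width: 25.2
finger_force: 31.5
```

>>> {"method": "arm_command", "body": {"gripper": [20,20,20,20,20], "dp": [[0.15,0,0.05],[0.1,0,0],[0,0,0],[0,0,0],[0,0,0]], "twist": [0,0,0,0,0]}}

```text
time: 12.9
tool_pos: [466.1, 115.4, 98.8]
tcp_rot: [3.141, 0.013, 1.877]
contact_force: [3.0, -35.5, 10.3]
grip_width: 25.9
finger_force: 30.0
```

The lever has reached its home stop, since the force pushes back hard. I'll relax, open and look.

>>> {"method": "arm_command", "body": {"gripper": [20,20,60,60,60], "dp": [[-0.15,0,0],[-0.12,0,0],[0,0,0],[0,0,0],[0,0,0]], "twist": [0,0,0,0,0]}}

```text
time: 13.52
tool_pos: [465.5, 116.2, 97.0]
tcp_rot: [-3.141, -0.0, 1.876]
contact_force: [0.2, 0.1, 0.1]
grip_width: 51.6
finger_force: 0.0
```

```bash
python3 - <<'E'
from h import *
o=get_obs();print(o['tool_pos'],o['grip_width'],o['joint_positions'])
a=capture("scene")[:,:,::-1];cv2.imwrite("pics/s7.png",a)
print(dark(a,(326,226,334,240)))
h=cv2.cvtColor(a,cv2.COLOR_BGR2HSV)
m=cv2.inRange(h,(12,100,60),(35,255,255))[285:320,295:325]
ys,xs=np.nonzero(m);print(len(xs),xs.mean()+295,ys.mean()+285)
E
```

```text
[465.45422304 116.24585912  97.01282639] 51.63790688167269 [ 8.47876512e-02  3.85486894e-01  1.79912928e+00  3.89084175e-05
  9.57661077e-01 -2.20083468e-01]
(array([329.56862745, 232.47058824]), array([ 0,  3,  8,  8, 51], dtype=int32))
35 306.7714285714286 305.85714285714283
```

Knob pixel is back at the home value and the blank is still in place. Next I'll lift, twist 90° and go to the front of the catch tab.

>>> {"method": "arm_command", "body": {"gripper": [60,60,40,20,0], "dp": [[0,0,-0.8],[0,0,-1],[0,0,-1],[0,0,-1],[0,0,-1]], "twist": [0,0,0.5,0.9,0.9]}}

```text
time: 14.2
tool_pos: [465.5, 116.2, 217.8]
tcp_rot: [-3.141, -0.0, 1.672]
contact_force: [0.4, 0.8, 0.2]
grip_width: 34.7
finger_force: 0.0
```

```bash
python3 - <<'E'
from h import *
o=get_obs();print(o['tool_pos'],o['tcp_rot'])
plan((579.3,-163.9,345),18,20)
E
```

```text
[465.50753781 116.22118139 217.8212572 ] [-3.14101153e+00 -1.07242959e-06  1.67243964e+00]
[-0.58, 0.17, -0.25] 0.78 [-0.57, 0.21, -0.25] 0.78 [-0.55, 0.25, -0.25] 0.78 [-0.53, 0.28, -0.25] 0.78 [-0.51, 0.32, -0.25] 0.78
[-0.49, 0.35, -0.25] 0.78 [-0.47, 0.39, -0.25] 0.78 [-0.44, 0.42, -0.25] 0.78 [-0.41, 0.45, -0.25] 0.78 [-0.38, 0.47, -0.25] 0.78
[-0.35, 0.5, -0.25] 0.78 [-0.31, 0.52, -0.25] 0.78 [-0.27, 0.54, -0.25] 0.78 [-0.24, 0.56, -0.25] 0.78 [-0.2, 0.57, -0.25] 0.78
[-0.16, 0.58, -0.25] 0.78 [-0.12, 0.59, -0.25] 0.78 [-0.08, 0.6, -0.25] 0.78 [-0.04, 0.6, -0.25] 0.78 [0.0, 0.6, -0.25] 0.78
```

>>> {"method": "arm_command", "body": {"gripper": [0,0,0,0,0], "dp": [[-0.6,0.15,-1],[-0.55,0.2,-1],[-0.55,0.25,-1],[-0.55,0.3,-1],[-0.5,0.3,-1]], "twist": [0.8,0.8,0.8,0.8,0.8]}}

```text
time: 14.82
tool_pos: [493.5, 45.6, 342.8]
tcp_rot: [-3.141, 0.0, 1.324]
contact_force: [-0.4, -0.9, 0.8]
grip_width: 0.6
finger_force: 0.0
```

>>> {"method": "arm_command", "body": {"gripper": [0,0,0,0,0], "dp": [[-0.5,0.35,0],[-0.45,0.4,0],[-0.45,0.4,0],[-0.4,0.45,0],[-0.4,0.45,0]], "twist": [0.8,0.8,0.8,0.8,0.8]}}

```text
time: 15.45
tool_pos: [520.5, -24.8, 341.8]
tcp_rot: [-3.141, 0.0, 0.975]
contact_force: [-0.8, -0.3, 0.1]
grip_width: 0.2
finger_force: 0.0
```

>>> {"method": "arm_command", "body": {"gripper": [0,0,0,0,0], "dp": [[-0.35,0.5,0],[-0.3,0.5,0],[-0.25,0.55,0],[-0.25,0.55,0],[-0.2,0.55,0]], "twist": [0.8,0.8,0.8,0.8,0.8]}}

```text
time: 16.08
tool_pos: [547.3, -94.5, 341.8]
tcp_rot: [-3.141, 0.001, 0.625]
contact_force: [0.8, 0.8, -0.1]
grip_width: 0.4
finger_force: 0.0
```

```bash
python3 - <<'E'
from h import *
o=get_obs();print(o['tool_pos'],o['tcp_rot'])
plan((579.3,-163.9,345),18,5)
E
```

```text
[547.30534126 -94.4768392  341.78860215] [-3.14085938e+00  5.68058519e-04  6.25474272e-01]
[-0.12, 0.6, -0.03] 0.71 [-0.08, 0.61, -0.03] 0.71 [-0.04, 0.61, -0.03] 0.71 [-0.0, 0.61, -0.03] 0.71 [0.03, 0.61, -0.03] 0.71
```

>>> {"method": "arm_command", "body": {"gripper": [0,0,0,0,0], "dp": [[-0.12,0.6,0],[-0.08,0.6,0],[-0.05,0.6,0],[0,0.6,0],[0,0.6,0]], "twist": [0.7,0.7,0.7,0.7,0.7]}}

```text
time: 16.7
tool_pos: [578.4, -163.2, 341.7]
tcp_rot: [-3.141, 0.001, 0.32]
contact_force: [-0.9, -0.1, -0.3]
grip_width: 0.2
finger_force: 0.0
```

```bash
python3 - <<'E'
from h import *
o=get_obs();p=o['tool_pos'];print(p,proj('scene',p),proj('scene',p+[0,0,20]),proj('scene',[612,-143.5,315]))
a=capture("scene")[:,:,::-1];cv2.imwrite("pics/s8.png",a)
cv2.imwrite("pics/z8.png",cv2.resize(a[180:300,250:370],(600,600),interpolation=cv2.INTER_NEAREST))
E
```

```text
[ 578.36683235 -163.22754662  341.74053352] [289.73815396 235.84000041] [289.30146694 228.68559027] [306.87487952 246.72162176]
```

View pics/z8.png

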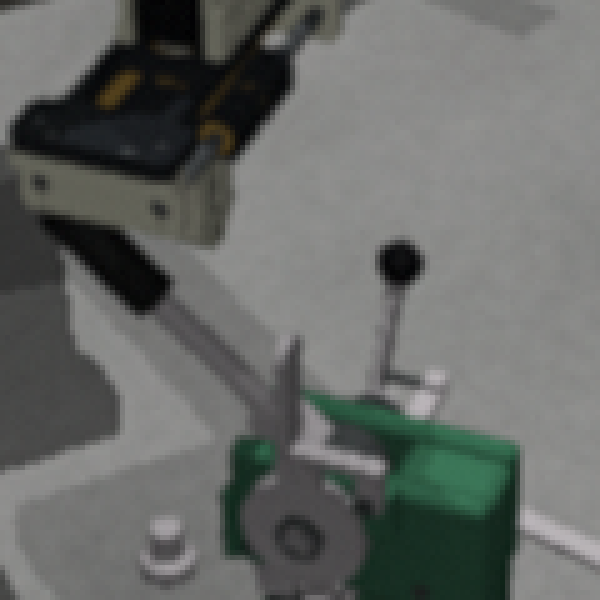

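The closed fingers hover in front of the tab, which shows at (308,247) in the scene view. Now I'll descend and push the tab backwards.

>>> {"method": "arm_command", "body": {"gripper": [0,0,0,0,0], "dp": [[0,0,0.6],[0,0,0.6],[0,0,0.6],[0,0,0.5],[0,0,0.5]], "twist": [0,0,0,0,0]}}

```text
time: 17.38
tool_pos: [578.2, -162.8, 271.6]
tcp_rot: [3.142, 0.0, 0.323]
contact_force: [-0.5, 0.1, -0.1]
grip_width: 0.6
finger_force: 0.0
```

>>> {"method": "arm_command", "body": {"gripper": [0,0,0,0,0], "dp": [[0.4,0,0],[0.4,0,0],[0.4,0,0],[0.4,0,0],[0.4,0,0]], "twist": [0,0,0,0,0]}}

```text
time: 18.0
tool_pos: [626.2, -147.3, 273.0]
tcp_rot: [3.141, -0.0, 0.322]
contact_force: [-0.8, -0.2, 0.4]
grip_width: 0.3
finger_force: 0.6
```

```bash
python3 - <<'E'
from h import *
o=get_obs();print(o['tool_pos'],o['contact_force'])
a=capture("scene")[:,:,::-1];cv2.imwrite("pics/s9.png",a)
E
```

```text
[ 626.19631323 -147.25925772  273.00280479] [-0.82466878 -0.19068384  0.41130498]
```

>>> {"method": "arm_command", "body": {"gripper": [0,0,0,0,0], "dp": [[0.5,0,0],[0.5,0,0],[0.6,0,0],[0.6,0,0],[0.6,0,0]], "twist": [0,0,0,0,0]}}

```text
time: 18.68
tool_pos: [692.7, -124.7, 271.9]
tcp_rot: [-3.141, -0.0, 0.322]
contact_force: [-1.0, 0.7, -0.2]
grip_width: 0.4
finger_force: 0.0
```

```bash
python3 - <<'E'
from h import *
o=get_obs();print(o['tool_pos'],o['contact_force'])
a=capture("scene")[:,:,::-1];cv2.imwrite("pics/s10.png",a)
s0=cv2.imread("pics/s8.png");
d=(np.abs(a[235:300,285:350].astype(int)-s0[235:300,285:350]).max(2)>40)
print(proj('scene',[612,-143.5,315]))
for r in d[::2,::1]:print("".join(".#"[int(v)] for v in r))
E
```

```text
[ 692.70570185 -124.69483731  271.88016232] [-0.95737265  0.68099136 -0.22321679]
[306.87487952 246.72162176]
...................................##########...#################
..................................###############################
............................#####################################
.........................########################################
........................#########################################
.......................##########################################
......................###########################################
........................#########################################
.........................#####################################...
.....................###...###################################...
.............####....###..############.........##############....
................##..........##########.....##.....###########....
##................######...###.............##########..######....
####...............#####..##...#############..##############.....
#######..............####.####.........######...##..#######......

[... 487 characters left out ...]
.....###........######........######...#
..........................................#####...........####...
..........................................#####..................
............................................##...................
.................................................................
.................................................................
.................................................................
.................................................................
.................................................................
.................................................................
.................................................................
```

>>> {"method": "arm_command", "body": {"gripper": [0,0,0,0,0], "dp": [[0,0,-0.9],[0,0,-0.9],[0,0,-0.9],[-0.8,-0.2,0],[-0.8,-0.2,0]], "twist": [0,0,0,0,0]}}

```text
time: 19.35
tool_pos: [650.5, -128.3, 339.4]
tcp_rot: [-3.142, -0.0, 0.322]
contact_force: [-0.6, -0.5, 0.5]
grip_width: 0.6
finger_force: 0.0
```

>>> {"method": "arm_command", "body": {"gripper": [30,50,60,60,60], "dp": [[-0.8,-0.2,0],[-0.8,-0.2,0],[-0.8,-0.2,0],[-0.8,-0.2,0],[-0.8,-0.2,0]], "twist": [0,0,0,0,0]}}

```text
time: 19.98
tool_pos: [547.3, -136.2, 339.6]
tcp_rot: [-3.142, -0.0, 0.322]
contact_force: [-0.1, 0.5, -0.1]
grip_width: 45.7
finger_force: 0.0
```

```bash
python3 - <<'E'
from h import *
o=get_obs();print(o['tool_pos'],o['contact_force'])
plan((489.6,-138.3,340),18,5)
a=capture("scene")[:,:,::-1];b=capture("top")[:,:,::-1];cv2.imwrite("pics/s11.png",a);cv2.imwrite("pics/t11.png",b)
s0=cv2.imread("pics/scene0.png");t0=cv2.imread("pics/top0.png")
for A,B,(x,y) in((a,s0,(295,240)),(b,t0,(355,160))):
  d=(np.abs(A[y:y+50,x:x+60].astype(int)-B[y:y+50,x:x+60]).max(2)>40)
  for r in d[::2]:print("".join(".#"[int(v)] for v in r))
  print()
c,sn=np.cos(np.radians(18)),np.sin(np.radians(18))
for ph in(0,1.2,1.9):
  X=34+94*np.sin(ph-.44);Z=230+94*np.cos(ph-.44);w=[606+c*X+sn*45,-100.5+sn*X-c*45,Z];print(ph,proj('scene',w),proj('top',w))
E
```

```text
[ 547.29017192 -136.15041075  339.60291519] [-0.12684575  0.53559189 -0.11951926]
[-0.44, -0.13, -0.0] 0.02 [-0.44, -0.13, -0.0] 0.02 [-0.44, -0.13, -0.0] 0.02 [-0.44, -0.13, -0.0] 0.02 [-0.44, -0.13, -0.0] 0.02
............................................................
............................................................
............................................................
............................................................
...........##.#.............................................
##...........##.............................................
####........###.............................................
..####.....####.............................................
...........####.............................................
...........####.............................................
...........####.............................................
...........####.............................................
............####............................................
..............#....................###......................
...............#..................
[... 1641 characters left out ...]
###########...###############..##
###.###..####..##...########################################
########.####.....#.########################################
#########..##..#############################################
##########.....########################.##################.#
...########.....#######################.####################
#...########.....########################.##############...#
##...##########.##...###############.######.################
##....######.####.###################.#################.####

0 [307.10519377 247.40875154] [373.76064885 184.29359853]
1.2 [350.09298702 263.56010902] [357.13673832 142.39720112]
1.9 [361.29307782 285.81515452] [351.33470297 139.25715503]
```

The catch now lies over the back: the tab is gone from (308,250) and new pixels run out to (355,280). Next I'll grasp the sleeve.

>>> {"method": "arm_command", "body": {"gripper": [60,60,60,60,60], "dp": [[-0.45,-0.13,0],[-0.45,-0.13,0],[-0.45,-0.13,0],[-0.42,-0.13,0],[-0.4,-0.12,0]], "twist": [0,0,0,0,0]}}

```text
time: 20.7
tool_pos: [490.9, -138.2, 339.8]
tcp_rot: [3.141, -0.0, 0.322]
contact_force: [-0.8, 0.5, -0.5]
grip_width: 60.1
finger_force: 0.0
```

>>> {"method": "arm_command", "body": {"gripper": [60,60,60,60,60], "dp": [[0,0,0.6],[0,0,0.6],[0,0,0.6],[0,0,0.6],[0,0,0.5]], "twist": [0,0,0,0,0]}}

```text
time: 21.32
tool_pos: [491.2, -138.2, 266.7]
tcp_rot: [-3.142, 0.0, 0.322]
contact_force: [0.1, 0.4, 0.2]
grip_width: 59.9
finger_force: 0.0
```

>>> {"method": "arm_command", "body": {"gripper": [15,15,15,15,15], "dp": [[0,0,0],[0,0,0],[0,0,0],[0,0,0],[0,0,0]], "twist": [0,0,0,0,0]}}

```text
time: 21.95
tool_pos: [492.0, -139.1, 267.7]
tcp_rot: [3.139, -0.001, 0.322]
contact_force: [2.4, -4.2, -0.3]
grip_width: 25.0
finger_force: 30.0
```

>>> {"method": "arm_command", "body": {"gripper": [15,15,15,15,15], "dp": [[-0.2,0,0.25],[-0.19,0,0.26],[-0.17,0,0.27],[-0.16,0,0.28],[-0.15,0,0.28]], "twist": [0,0,0,0,0]}}

```text
time: 22.58
tool_pos: [471.6, -145.7, 235.1]
tcp_rot: [3.139, -0.003, 0.322]
contact_force: [0.8, -1.6, 8.2]
grip_width: 25.2
finger_force: 30.0
```

>>> {"method": "arm_command", "body": {"gripper": [15,15,15,15,15], "dp": [[-0.13,0,0.29],[-0.12,0,0.3],[-0.1,0,0.3],[-0.09,0,0.31],[-0.07,0,0.31]], "twist": [0,0,0,0,0]}}

```text
time: 23.2
tool_pos: [459.1, -149.7, 197.2]
tcp_rot: [3.139, -0.002, 0.322]
contact_force: [-2.7, -1.6, 9.7]
grip_width: 25.4
finger_force: 30.0
```

>>> {"method": "arm_command", "body": {"gripper": [15,15,15,15,15], "dp": [[-0.06,0,0.32],[-0.04,0,0.32],[-0.02,0,0.32],[0,0,0.32],[0,0,0.32]], "twist": [0,0,0,0,0]}}

```text
time: 23.82
tool_pos: [456.0, -150.6, 157.3]
tcp_rot: [3.14, -0.001, 0.322]
contact_force: [-3.4, -2.1, 12.4]
grip_width: 24.8
finger_force: 30.0
```

>>> {"method": "arm_command", "body": {"gripper": [15,15,15,15,15], "dp": [[0,0,0.1],[0,0,0.1],[0,0,0],[0,0,0],[0,0,0]], "twist": [0,0,0,0,0]}}

```text
time: 24.45
tool_pos: [456.2, -150.6, 153.0]
tcp_rot: [3.139, -0.002, 0.322]
contact_force: [-4.9, -2.6, 16.0]
grip_width: 25.1
finger_force: 30.0
```

>>> {"method": "arm_command", "body": {"gripper": [15,15,15,15,15], "dp": [[0,0,0.15],[0,0,0.1],[0,0,0],[0,0,0],[0,0,0]], "twist": [0,0,0,0,0]}}

```text
time: 25.08
tool_pos: [457.3, -150.5, 149.8]
tcp_rot: [3.137, -0.005, 0.322]
contact_force: [-10.3, 3.3, 39.2]
grip_width: 25.3
finger_force: 30.0
```

```bash
python3 - <<'E'
from h import *
o=get_obs();print(o['tool_pos'],o['contact_force'])
a=capture("scene")[:,:,::-1];cv2.imwrite("pics/s12.png",a)
h=cv2.cvtColor(a,cv2.COLOR_BGR2HSV)
m=cv2.inRange(h,(12,100,60),(35,255,255))[285:320,295:325]
ys,xs=np.nonzero(m);print(len(xs),xs.mean()+295,ys.mean()+285,ys.min()+285)
c,sn=np.cos(np.radians(18)),np.sin(np.radians(18))
for al in(.05,.0,-.05):
  for s in(125,195):
    X=-s*np.cos(al);w=[606+c*X,-100.5+sn*X,200+s*np.sin(al)];print(al,s,proj('scene',w))
print(dark(a,(225,240,310,300),45))
y,x=250,230
for r in a[y:y+50:2,x:x+75]:print("".join("#" if v.max()<45 else "." for v in r))
E
```

```text
[ 457.28132355 -150.49029076  149.84966856] [-10.2773605    3.27575597  39.17680495]
11 307.54545454545456 307.3636363636364 306
0.05 125 [272.65425522 260.93582389]
0.05 195 [248.44808724 253.78553951]
0.0 125 [272.76883763 262.80957365]
0.0 195 [248.73282399 256.69260275]
-0.05 125 [272.99152607 264.70018318]
-0.05 195 [249.17892413 259.61565413]
(array([253.39175258, 251.4871134 ]), array([  3,   0,  52,  29, 776], dtype=int32))
#######################################....................................
########################################...................................
#####.########################...######....................................
#############################.....####.....................................
.....############.###########.....####.....................................
.............##############.....###########................................
.....................####........###########..............................#
.................................#########.................................
.................................#########..............
[... 535 characters left out ...]
.......##.......
..................................................................#........
..................................................................#........
..................................................................##.......
..................................................................###......
.....................................................................#.....
...........................................................................
...........................................................................
...........................................................................
...........................................................................
```

The force has jumped to 39 N, so the handle is at its stop. I'll ease off slightly, hold and hand in.

>>> {"method": "arm_command", "body": {"gripper": [15,15,15,15,15], "dp": [[0,0,-0.04],[0,0,0],[0,0,0],[0,0,0],[0,0,0]], "twist": [0,0,0,0,0]}}

```text
time: 25.75
tool_pos: [457.2, -150.5, 150.1]
tcp_rot: [3.137, -0.004, 0.322]
contact_force: [-8.2, 3.2, 32.9]
grip_width: 25.1
finger_force: 30.0
```

>>> {"method": "arm_command", "body": {"gripper": [15,15,15,15,15], "dp": [[0,0,0],[0,0,0],[0,0,0],[0,0,0],[0,0,0]], "twist": [0,0,0,0,0]}}

```text
time: 26.38
tool_pos: [457.2, -150.4, 150.1]
tcp_rot: [3.137, -0.005, 0.322]
contact_force: [-9.3, 2.5, 32.4]
grip_width: 25.3
finger_force: 30.0
```

```bash
python3 -c "
from plant import *
print(close_job())"
```

```text
the job is handed in; nothing more can be done
None
```

I handed the job in at about 26 s, and the judge's verdict was not shown. One blank is on the anvil, the feed lever is back home, the catch is over backwards, and the arm is holding the handle at its stop with about 32 N.

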